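# Load, clamp and focus the colony reader

## Robot

A 6-joint arm with a two-finger parallel gripper is mounted at the origin on the work surface. World frame = base frame: x ahead of the robot, y to its left, z up, the work surface at z = 0. Lengths are in mm, angles in rad, forces in N, time in s.
With the tool pointing down it reaches from about 300 to 750 mm from the base axis. Payload 8.5 kg.
Tool frame: the origin (TCP) lies midway between the tips of the shut fingers; the grasp point (between the pads) lies ctrl.tcp_to_grasp behind it (ctrl.tcp_to_grasp is the distance from the TCP to the grasp point, in mm); x points along the fingers, y is the direction in which the jaws open and shut, and the axes are right-handed (so a half turn about x gives the same grasp; the last joint's range is limited). The gripper opens to 85 mm and grips with 20 to 120 N. Pads are 22 mm wide; open, the fingers measure 114 mm over their backs; the gripper's body (76 mm by 85 mm) begins 54 mm behind the grasp point. The pads swing forward as they close: fully open they stand 13 mm farther back than shut.
Start: joints at [0.941, 0.381, 1.297, -0, 1.464, -0.215], TCP at [221.643, 503.343, 231.322] pointing down, gripper open.
Joint ranges: [-3.11, 3.11], [-0.89, 2.33], [0.22, 2.48], [-1.42, 4.56], [0.17, 2.85], [-2.88, 2.88]. Speed limits (rad/s): [2.39, 2.39, 3.14, 3.14, 3.14, 3.14].

## Interface

Orientations are given as a unit quaternion [x, y, z, w].
In Python, from plant import ctrl, kinematics, eyes, models, status gives the robot as it stands. Calls block until the motion is done:
- ctrl.reach(position, orientation): joint-space move of the TCP to a pose.
- ctrl.move_straight(position, feed=150, ori=None): straight line of the TCP; ori=None keeps the orientation; feed is the mean speed in mm/s.
- ctrl.movej(angles): joint-space move.
- ctrl.move_gripper(opening): finger opening in mm; the grip force is fixed at half the most; returns when the fingers have stopped.
- ctrl.wait(seconds).
- kinematics.inverse_kinematics(position, orientation): joint angles nearest the present ones, or None.
- eyes.read_camera(name): name is "side" or "top"; returns a dict with "img" (384x512x3 uint8, red, green, blue), "intrinsics" (3x3 intrinsics, pixels), "xyz" and "orientation" of the camera in the world. Camera axes: x right, y up, looking along -z (the intrinsics and any distortion apply to the point x, -y, -z); pixel columns grow to the right and rows downward; lengths in mm; the calibration is good to about 2 mm. A picture is of the moment at which its call begins. There is no depth.
A pose or a line that the arm cannot do raises ctrl.Unreachable and nothing moves.
- ctrl.close_job(): hands the job in, once; it reports no verdict.
Trained networks look in a picture, given as the dict that the camera call returned (one of the last four; its "shot" number tells which), for a name from the list of things; names that differ only in an ending like _2 or _b are one class to them, and where a whole thing is asked for, a point or a joint stands for the part that bears it (a point fixed in the world has none). Each returns a list of dicts, best first, with "p" (0 to 1); they miss things now and then, are a little off and sometimes report something else, mostly with a low value. They report only what shows in the picture. A call takes as long as a camera call. They do not tell look-alikes from the thing itself.
- models.find_in(picture, name): "bbox" ([left, top, right, bottom] as shares, 0 to 1, of the picture: columns of its width, rows of its height, round what is visible of it).
Readings, each from a call of its own:
- status.current_clock(): time.
- status.current_q(): joint angles.
- status.current_qvel(): joint speeds.
- status.current_joint_efforts(): joint torques, N m.
- status.current_tool_pos(): TCP position.
- status.current_ee_rot(): TCP orientation.
- status.current_wrist_force(): force on the tool from outside, world axes, zero at the start.
- status.current_wrist_torque(): the same for the moment, N m.
- status.current_finger_gap(): finger opening in mm.
Only numpy, scipy, OpenCV 4.12 (cv2) and the standard library are available. Lean on these libraries where they do the work, as an engineer would, in place of code of your own. Each camera call takes 0.05 s, during which the arm holds its last target.

## Task

Free the clamp and draw the reader's tray carriage fully out, then lay every orange carrier that is on the bench flat in a tray pocket of its own. After that push the carriage fully in under the magnifier and turn the clamp tight again. Leave the focus knob's white pointer on the red index mark, and do not disturb the other lab ware.

Things in the scene. Friction and masses are not known exactly. Their poses are not given: they have to be found in the camera images.
- carriage (a joint): Tray carriage of the grey colony reader stand (base plate 225 x 435 mm, 20 thick). Slides along the stand's length; m: 0 = fully in, at its stop, tray under the magnifier; 0.165 = fully out, at the far stop, clear of the magnifier for loading. About 2 N moves it when the clamp is free; when clamped it holds against pushes and pulls of 10 N. It stays where it is left.
- handle_mid (a point): Half-way up the carriage's upright black round handle, 18 mm dia, 42 mm high (21 mm above and below this point), 100 mm from the tray's centre. Its axes are the stand's: y along the slide; the carriage moves OUT towards -y of this frame and IN towards +y; x across, pointing away from the robot; z up. The handle moves with the carriage and stands on a flat lug.
- tray_floor (a point): Centre of the tray's inner floor (moves with the carriage; same axes as handle_mid). Tray: white, inside 92 mm (x) by 128 mm (y), walls and ribs 8 mm high and 4 mm thick. A white cross wall and two blue Z-shaped ribs split the floor into four L-shaped pockets, nested in pairs; each fits a carrier only one way round, with 2.5 mm play all round.
- lens_mid (a point): Centre of the fixed magnifier ring, 82 mm dia outside and 10 mm thick, with a lens that rises and sinks up to 12 mm in it; its axes are the stand's. Its steel post, 18 mm dia (216 mm high), stands 61 mm from here towards +x. Keep the arm clear of both.
- clamp (a joint): Carriage clamp: black bar knob on the small aluminium bridge at the stand's front (robot) side. rad; 0 = fully free, 1.4 = hard stop, fully tight. Turning clockwise seen from above tightens (value grows). At 0 its bar runs across the stand, when tight almost along it. The pad touches the rail at about 0.4; below 0.35 the carriage is free, from 1.15 it is locked. Turning takes 0.09 to 0.2 N m; it stays where it is left.
- clamp_grip (a point): On the clamp knob's axis, 12 mm below the top of its bar grip; bar 40 mm long, 12 mm thick, 28 mm high, on a disc of 40 mm dia whose top lies 16 mm below this point. Its x axis runs along the bar. z up.
- focus (a joint): Magnifier focus knob (rad), black bar knob with a white pointer line, on the white dial at the stand's +y end. Counter-clockwise seen from above is positive; range -2.6 to 2.6. Takes about 0.04 N m and stays where it is left; the lens rises as it turns.
- focus_grip (a point): On the focus knob's axis, 12 mm below the top of its bar grip; bar 42 mm long, 12 mm thick, 28 mm high, on a disc of 44 mm dia whose top lies 16 mm below this point. The bar runs along its x axis; the pointer points along -x.
- focus_pointer (a point): Tip of the focus knob's white pointer, 30 mm from the knob's axis; turns with the knob.
- index_mark (a point): Red index mark on the white dial under the focus knob, point on the mark 30 mm from the knob's axis. It differs from start to start and does not move.
- pocket0 (a point): On the floor of an L-shaped tray pocket, where the axis of a seated carrier's stem belongs; x and y axes are those the seated carrier's own axes must have (within the play). Moves with the carriage. Pocket 0 is nearest the handle.
- pocket1 (a point): On the floor of an L-shaped tray pocket, where the axis of a seated carrier's stem belongs; x and y axes are those the seated carrier's own axes must have (within the play). Moves with the carriage.
- pocket2 (a point): On the floor of an L-shaped tray pocket, where the axis of a seated carrier's stem belongs; x and y axes are those the seated carrier's own axes must have (within the play). Moves with the carriage.
- pocket3 (a point): On the floor of an L-shaped tray pocket, where the axis of a seated carrier's stem belongs; x and y axes are those the seated carrier's own axes must have (within the play). Moves with the carriage.
- carrier0_mid (a point): Orange L-shaped carrier with black square stem (60 g): on the stem's axis, 27 mm above the underside. Plate 12 mm thick; stem 14 x 14 mm, from the plate's top (15 mm below this point) to 15 mm above it. Both arms 24 mm wide and 54 mm long outside; the L's outer corner lies at x = -17, y = -17 mm of this frame, arms run from there along +x and +y. z up. All carriers are alike; some may be absent (None).
- carrier1_mid (a point): Orange L-shaped carrier with black square stem (60 g): on the stem's axis, 27 mm above the underside. Plate 12 mm thick; stem 14 x 14 mm, from the plate's top (15 mm below this point) to 15 mm above it. Both arms 24 mm wide and 54 mm long outside; the L's outer corner lies at x = -17, y = -17 mm of this frame, arms run from there along +x and +y. z up. All carriers are alike; some may be absent (None).
- carrier2_mid (a point): Orange L-shaped carrier with black square stem (60 g): on the stem's axis, 27 mm above the underside. Plate 12 mm thick; stem 14 x 14 mm, from the plate's top (15 mm below this point) to 15 mm above it. Both arms 24 mm wide and 54 mm long outside; the L's outer corner lies at x = -17, y = -17 mm of this frame, arms run from there along +x and +y. z up. All carriers are alike; some may be absent (None).
- carrier3_mid (a point): Orange L-shaped carrier with black square stem (60 g): on the stem's axis, 27 mm above the underside. Plate 12 mm thick; stem 14 x 14 mm, from the plate's top (15 mm below this point) to 15 mm above it. Both arms 24 mm wide and 54 mm long outside; the L's outer corner lies at x = -17, y = -17 mm of this frame, arms run from there along +x and +y. z up. All carriers are alike; some may be absent (None).
- dish_stack: Bystander, to be left alone: stack of clear glass petri dishes, 90 dia x 60 high mm; origin at the centre of its underside.
- dish: Bystander, to be left alone: single clear petri dish, 90 dia x 15 high mm; origin at the centre of its underside.
- loop_holder: Bystander, to be left alone: blue inoculating loop holder with three wire loops, base 64 dia, about 140 high mm; origin at the centre of its underside.
- tube_rack: Bystander, to be left alone: white rack 50 x 90 with two green culture tubes, 111 high mm; origin at the centre of its underside.
- burner_foot: Bystander, to be left alone: chrome bunsen stand foot, 100 dia with a thin upright, 132 high mm; origin at the centre of its underside.
- wash_bottle: Bystander, to be left alone: white bottle with red cap, 60 dia x 130 high mm; origin at the centre of its underside.
Things that resemble listed ones, but are neither listed nor needed, are in the scene too. Leave any green or pink look-alike of the part that bears carrier3_mid alone. Leave any blue or pink look-alike of the part that bears carrier2_mid alone.

How it is judged:
By the outcome, as a careful person would: the job done as asked, in the order asked, and still so for the second after the job is handed in, with the robot touching nothing.
Of carrier0, carrier1, carrier2, carrier3 only 2 to 4 are there at a start; the rules pass over those that are not, and their reading is None.
At some moment in a run one of carrier0, carrier1, carrier2, carrier3 may be knocked a few centimetres aside while the robot is not near it.
Once in a run the grip may slacken for a moment while it holds something.
It also fails if it takes over 210 s, if anything falls off the work surface, if the arm or the gripper's body presses on something with over 40 N, if the wrist force passes 120 N, or if a joint passes its speed limit or range.

## Working session

There is one attempt and no reset: what is moved stays moved. The work goes in short steps, each a Python script; the robot and the scene stay as the last script left them, time stands still between calls to the robot, and variables do not carry over. Pictures are saved under pics/ and viewed, and the job is handed in when it is done.

```bash
ls; mkdir -p pics
python3 - <<'E'
from plant import ctrl, kinematics, eyes, models, status
import cv2
for n in("side","top"):
    p=eyes.read_camera(n); cv2.imwrite(f"pics/{n}0.png",cv2.resize(p["img"][:,:,::-1],(800,600),interpolation=cv2.INTER_CUBIC))
    print(n,p["intrinsics"],p["xyz"],p["orientation"],[k for k in p])
print(ctrl.tcp_to_grasp,status.current_clock(),status.current_ee_rot(),status.current_finger_gap())
E
```

```text
pics
side [[365.28597215   0.         253.72385939]
 [  0.         365.28597215 186.23498779]
 [  0.           0.           1.        ]] [ 390.3208818  1040.10170802 1002.19871601] [-0.02241373  0.42832216  0.900656   -0.06968873] ['img', 'intrinsics', 'xyz', 'orientation', 'shot']
top [[400.49624022   0.         257.01604608]
 [  0.         400.49624022 198.14240291]
 [  0.           0.           1.        ]] [ 402.94902894  -11.45931519 1749.13380919] [-0.04007335  0.02683183  0.71631706 -0.69610634] ['img', 'intrinsics', 'xyz', 'orientation', 'shot']
18.700000000000003 0.1 [ 0.14517819  0.69214051 -0.14602716  0.69176649] 85.53696535491359
```

View pics/side0.png

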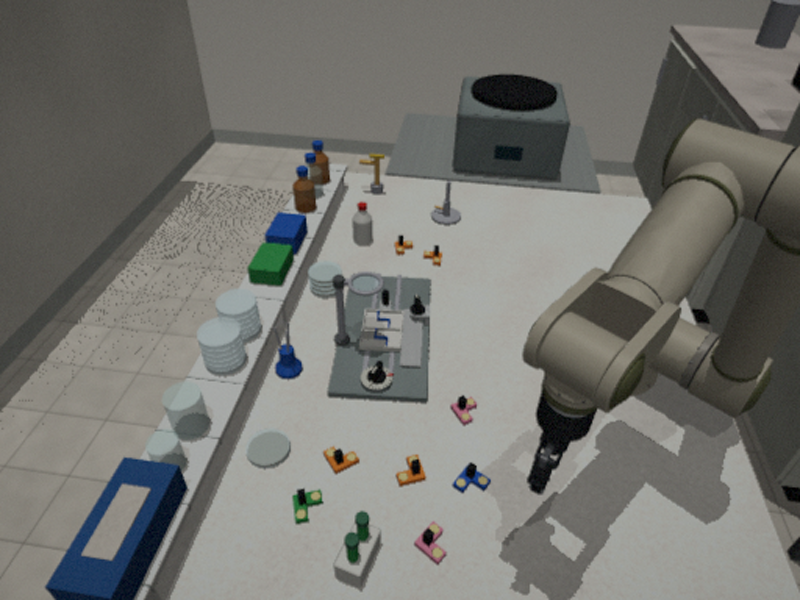

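View pics/top0.png

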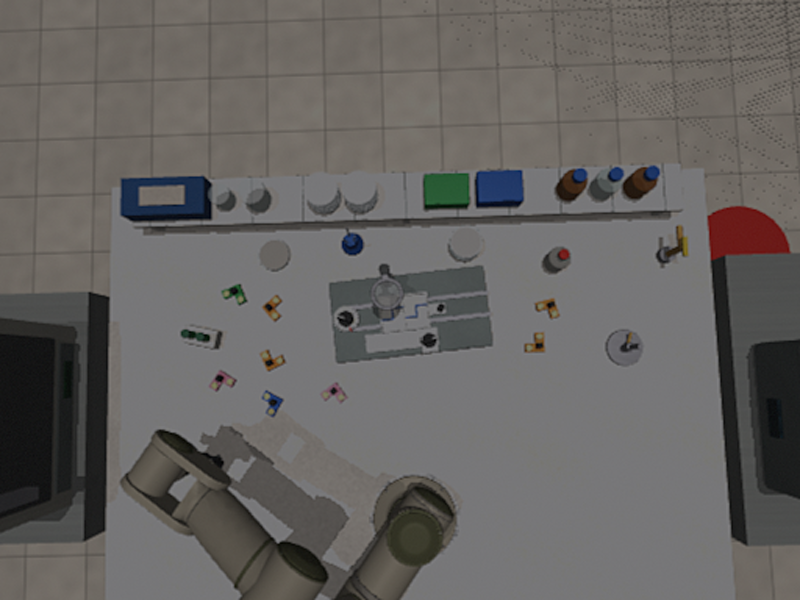

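```bash
cat > h.py <<'E'
import numpy as np, cv2, os
from scipy.spatial.transform import Rotation as R
def proj(p,P):
    P=np.atleast_2d(np.asarray(P,float)); c=R.from_quat(p["orientation"]).inv().apply(P-np.array(p["xyz"]))
    K=p["intrinsics"]; return np.c_[K[0,0]*c[:,0]/-c[:,2]+K[0,2], K[1,1]*-c[:,1]/-c[:,2]+K[1,2]]
def back(p,uv,z):
    uv=np.atleast_2d(np.asarray(uv,float));K=p["intrinsics"]
    d=np.c_[(uv[:,0]-K[0,2])/K[0,0],-(uv[:,1]-K[1,2])/K[1,1],-np.ones(len(uv))]
    d=R.from_quat(p["orientation"]).apply(d);o=np.array(p["xyz"]);t=(z-o[2])/d[:,2];return o+d*t[:,None]
def rect(p,z,x0,x1,y0,y1,s):
    "rows: x decreasing from x1 (top), cols: y decreasing from y1 (left); s px per mm"
    W=int((y1-y0)*s);H=int((x1-x0)*s)
    c,r=np.meshgrid(np.arange(W),np.arange(H)); X=x1-(r+.5)/s;Y=y1-(c+.5)/s
    uv=proj(p,np.c_[X.ravel(),Y.ravel(),np.full(X.size,z)]).astype(np.float32)
    return cv2.remap(p["img"],uv[:,0].reshape(H,W),uv[:,1].reshape(H,W),cv2.INTER_CUBIC)
def px2w(col,row,x1,y1,s): return x1-(row+.5)/s, y1-(col+.5)/s
def save(n,im,g=1.0): 
    im=np.clip(im.astype(float)*g,0,255).astype(np.uint8); cv2.imwrite("pics/"+n,im[:,:,::-1])
E
python3 - <<'E'
from h import *
from plant import eyes,status
import pickle
d={n:eyes.read_camera(n) for n in("top","side")}
pickle.dump(d,open("p0.pkl","wb"))
for n in d: save(f"r_{n}.png",rect(d[n],12,380,720,-450,400,0.94),1.5)
for n in d: save(f"st_{n}.png",rect(d[n],20,430,740,-200,240,1.8),1.5)
E
```

```text
(no output)
```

View pics/r_top.png

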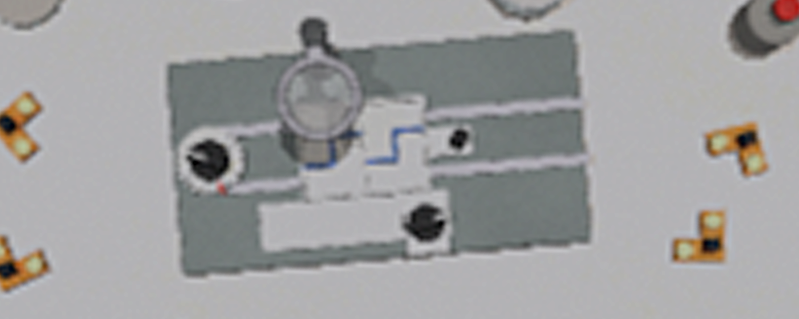

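View pics/r_side.png

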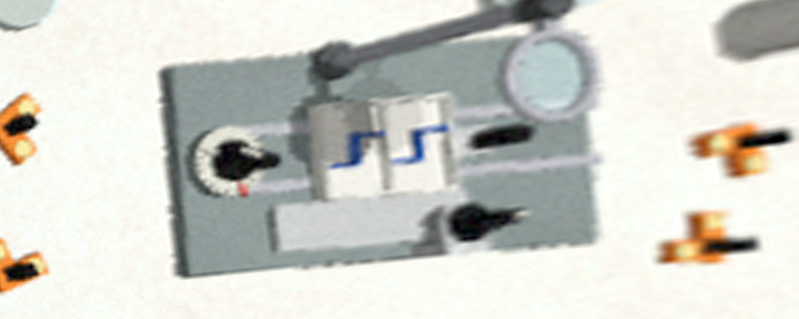

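View pics/st_top.png

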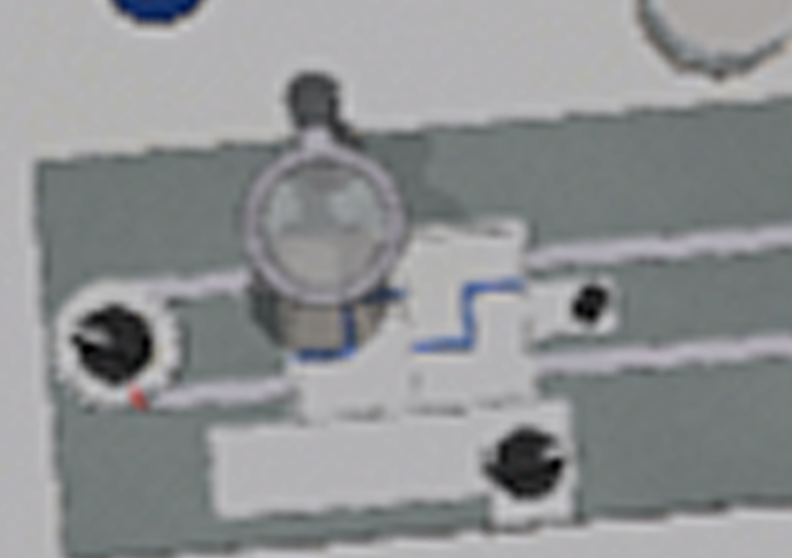

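View pics/st_side.png

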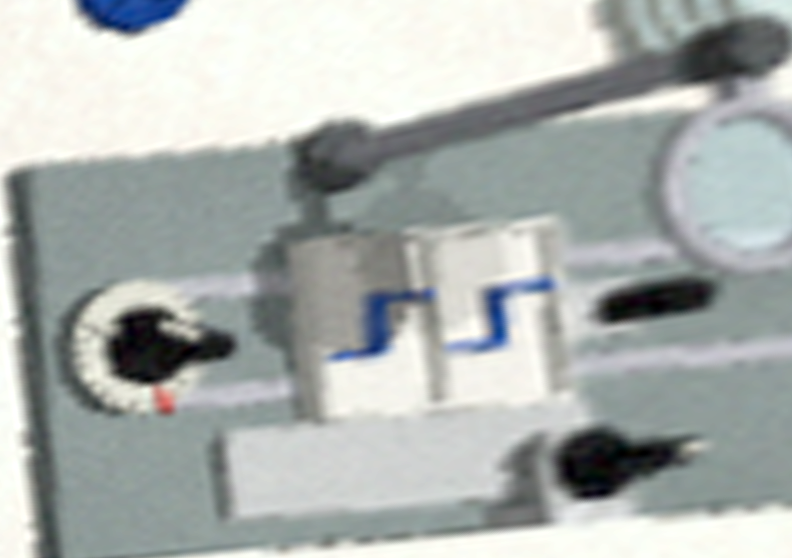

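Run:
```python
from h import *
import pickle
d=pickle.load(open("p0.pkl","rb"))
out=[]
g={"top":[(174,197),(174,230),(350,197),(343,220)],"side":[(218,294),(263,301),(257,156),(277,163)]}
for n in("top","side"):
    row=[]
    for u,v in g[n]:
        c=d[n]["img"][v-12:v+13,u-12:u+13]; row.append(cv2.resize(c,(200,200),interpolation=cv2.INTER_NEAREST))
    out.append(np.hstack(row))
im=np.vstack(out).astype(float); im[:200]*=1.5
save("crops.png",im)
for n in d:
  for u,v in g[n]:
    hsv=cv2.cvtColor(d[n]["img"],cv2.COLOR_RGB2HSV)
    m=((hsv[...,0]>8)&(hsv[...,0]<24)&(hsv[...,1]>140)&(hsv[...,2]>50)).astype(np.uint8)
  k,l,s,c=cv2.connectedComponentsWithStats(m)
  for i in range(1,k):
    if s[i,4]>8: print(n,c[i],s[i,4],back(d[n],c[i],12)[0].round(0))
```

```text
top [410.57391304 115.30434783] 115 [ 915. -668.   12.]
top [365.92857143 117.28571429] 112 [ 913. -472.   12.]
top [434.52941176 150.91176471] 34 [ 753. -762.   12.]
top [350.65714286 195.08571429] 35 [ 570. -388.   12.]
top [173.275 196.45 ] 40 [587. 385.  12.]
top [343.78571429 220.33333333] 42 [ 461. -353.   12.]
top [173.425 232.025] 40 [431. 386.  12.]
side [206.2247191  105.34831461] 89 [ 930. -858.   12.]
side [239.93939394 105.96969697] 33 [ 734. -886.   12.]
side [194.14880952 125.41666667] 168 [ 936. -620.   12.]
side [257.625   156.78125] 32 [ 561. -386.   12.]
side [277.1875 163.    ] 32 [ 464. -352.   12.]
side [217.45945946 295.89189189] 111 [580. 392.  12.]
side [261.9 296. ] 10 [443. 371.  12.]
side [263.78217822 304.41584158] 101 [433. 399.  12.]
```

View pics/crops.png

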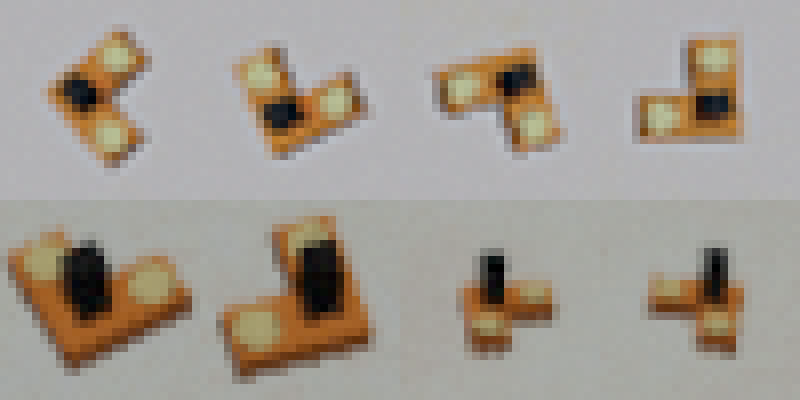

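```bash
cat > fit.py <<'E'
from h import *
from scipy.optimize import minimize
from scipy.spatial import ConvexHull
SS=6
def Lpoly(z): return [np.array([[-17,-17,z],[37,-17,z],[37,7,z],[-17,7,z]],float),np.array([[-17,-17,z],[7,-17,z],[7,37,z],[-17,37,z]],float)]
def box(x0,x1,y0,y1,z0,z1): return np.array([[x,y,z] for x in(x0,x1) for y in(y0,y1) for z in(z0,z1)],float)
def disc(cx,cy,r,z):
    a=np.linspace(0,2*np.pi,20,endpoint=False); return np.c_[cx+r*np.cos(a),cy+r*np.sin(a),np.full(20,z)]
PR=[(1,box(-17,37,-17,7,0,12)),(1,box(-17,7,-17,37,0,12))]+[(2,P) for P in Lpoly(12)]+[(3,disc(23,-5,9,12)),(3,disc(-5,23,9,12)),(4,box(-7,7,-7,7,12,42))]
def render(p,x,y,yaw,win,z0=0):
    u0,v0,w,h=win; M=np.zeros((h*SS,w*SS),np.uint8); c,s=np.cos(yaw),np.sin(yaw)
    for k,P in PR:
        Q=np.c_[x+c*P[:,0]-s*P[:,1],y+s*P[:,0]+c*P[:,1],P[:,2]+z0]
        uv=(proj(p,Q)-[u0,v0]+.5)*SS-.5
        hull=cv2.convexHull(np.round(uv*16).astype(np.int32))
        cv2.fillConvexPoly(M,hull,k,shift=4)
    return np.stack([cv2.resize((M==k).astype(np.float32),(w,h),interpolation=cv2.INTER_AREA) for k in range(5)],-1)
def cost(p,x,y,yaw,win,z0=0):
    A=render(p,x,y,yaw,win,z0).reshape(-1,5); u0,v0,w,h=win
    if not hasattr(p,'_'): I=p["img"][v0:v0+h,u0:u0+w].reshape(-1,3).astype(float)
    C=np.linalg.solve(A.T@A+1e-3*np.eye(5),A.T@I)
    return ((A@C-I)**2).mean()
def fit(ps,x,y,yaw=None,half=13,z0=0):
    wins=[]
    for p in ps:
        u,v=proj(p,[x,y,12+z0])[0].round().astype(int); hf=half
        wins.append((u-hf,v-hf,2*hf+1,2*hf+1))
    f=lambda q:sum(cost(p,q[0],q[1],q[2],w,z0) for p,w in zip(ps,wins))
    best=None
    if yaw is None:
        cand=sorted((f((x+7*np.cos(a+np.pi/4+np.pi),y+7*np.sin(a+np.pi/4+np.pi),a)),a) for a in np.arange(0,2*np.pi,np.pi/12))[:3]
        st=[(x-7*np.cos(a+np.pi/4),y-7*np.sin(a+np.pi/4),a) for _,a in cand]
    else: st=[(x,y,yaw)]
    for s in st:
        r=minimize(f,s,method="Nelder-Mead",options=dict(initial_simplex=[s,(s[0]+4,s[1],s[2]),(s[0],s[1]+4,s[2]),(s[0],s[1],s[2]+.2)],xatol=.05,fatol=.05,maxiter=200))
        if best is None or r.fun<best.fun: best=r
    return best.x,best.fun
E
python3 - <<'E'
from fit import *
import pickle
d=pickle.load(open("p0.pkl","rb"))
for x,y in [(585,388),(432,388),(566,-387),(462,-352)]:
    for ps in ([d["top"]],[d["side"]],[d["top"],d["side"]]):
        r=fit(ps,x,y); print(r[0].round(2),round(r[1],1))
E
```

```text
[586.44 388.12   3.85] 21.2
[584.43 388.12   3.84] 104.5
[584.69 388.08   3.85] 143.8
[432.29 388.4    5.13] 25.5
[430.55 388.35   5.14] 91.8
[430.84 388.32   5.15] 134.5
[ 569.32 -390.5     1.83] 25.5
[ 569.63 -390.27    1.81] 45.1
[ 569.53 -390.34    1.81] 71.8
[ 458.55 -353.2     6.27] 24.7
[ 457.57 -354.18   -0.  ] 46.6
[ 457.97 -353.15    6.28] 76.8
```

Run:
```python
from h import *
import pickle
d=pickle.load(open("p0.pkl","rb"))
g={"top":[(221,204),(276,218),(282,197)],"side":[(241,238),(267,195),(247,190)]}
out=[]
for n in("top","side"):
    row=[]
    for u,v in g[n]:
        c=d[n]["img"][v-13:v+13,u-13:u+13]; print(n,u-13,v-13); row.append(cv2.resize(c,(260,260),interpolation=cv2.INTER_CUBIC))
    out.append(np.hstack(row))
im=np.vstack(out).astype(float); im*=1.6
save("crops2.png",im)
```

```text
top 208 191
top 263 205
top 269 184
side 228 225
side 254 182
side 234 177
```

View pics/crops2.png

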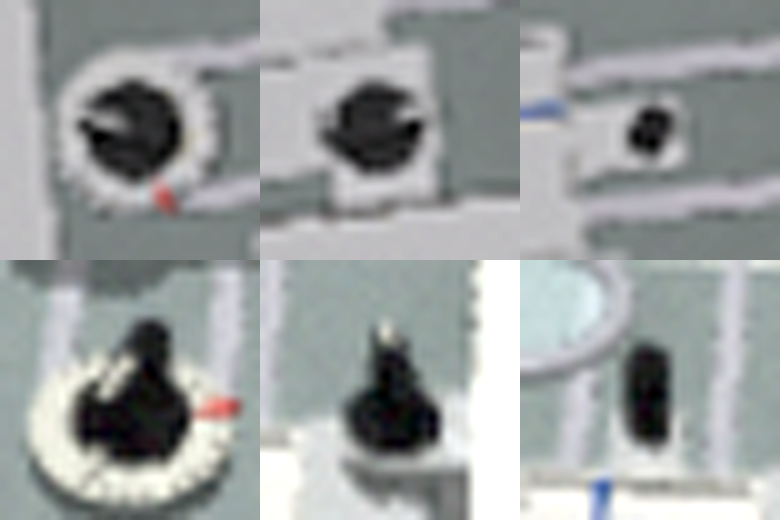

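```bash
cat >> h.py <<'E'
def tri(p1,uv1,p2,uv2):
    A=[];b=[]
    for p,uv in((p1,uv1),(p2,uv2)):
        o=np.array(p["xyz"]);d=back(p,uv,0)[0]-o;d/=np.linalg.norm(d);M=np.eye(3)-np.outer(d,d);A.append(M);b.append(M@o)
    x=np.linalg.lstsq(np.vstack(A),np.hstack(b),rcond=None)[0]; return x
def quat(th):
    c,s=np.cos(th),np.sin(th); return R.from_matrix(np.array([[0,c,s],[0,s,-c],[-1,0,0]])).as_quat()
E
python3 - <<'E'
from h import *
import pickle
d=pickle.load(open("p0.pkl","rb"));t,s=d["top"],d["side"]
f=lambda n,cx,cy,zx,zy,ox,oy:(cx+(zx-ox)/10-.5,cy+(zy-oy)/10-.5)
T=lambda k,x,y:f(0,[208,263,269][k],[191,205,184][k],x,y,260*k,0)
S=lambda k,x,y:f(0,[228,254,234][k],[225,182,177][k],x,y,260*k,260)
print("focus disc",tri(t,T(0,130,130),s,S(0,132,415)))
print("focus top",tri(t,T(0,125,130),s,S(0,148,345)))
print("clamp disc",tri(t,T(1,376,128),s,S(1,395,412)))
print("clamp top",tri(t,T(1,375,122),s,S(1,390,350)))
print("handle top",tri(t,T(2,650,125),s,S(2,648,353)))
print("handle bot",back(s,S(2,650,440),40),back(s,S(2,650,440),50))
print("red t",[back(t,T(0,165,197),z)[0].round(1) for z in(20,28,36)])
print("red s",[back(s,S(0,220,408),z)[0].round(1) for z in(20,28,36)])
# lens ring
print("lens",tri(t,(387*.64,298*.64),s,(366*.64,284*.64)))
# stand corners z=20 both
for n,c in(("top",[(331,283),(485,267),(492,345),(337,362)]),("side",[(430,279),(430,390)])): print(n,[back(d[n],np.array(q)*.64,20)[0].round(0) for q in c])
E
```

```text
focus disc [545.81825717 175.40786191  40.58229899]
focus top [541.67406566 173.61643803  75.24680079]
clamp disc [479.60746732 -51.84766424  57.98558968]
clamp top [481.71292383 -50.69358728  90.435932  ]
handle top [567.6981116  -85.31955336  74.60540716]
handle bot [[563.86202513 -72.30097029  40.        ]] [[562.05843571 -60.739921    50.        ]]
red t [array([519.4, 163.1,  20. ]), array([518.8, 162.3,  28. ]), array([518.3, 161.5,  36. ])]
red s [array([517. , 148.4,  20. ]), array([516. , 155.7,  28. ]), array([514.9, 163. ,  36. ])]
lens [584.59648169  51.53859474 199.69901446]
top [array([648., 214.,  20.]), array([ 680., -217.,   20.]), array([ 462., -227.,   20.]), array([428., 201.,  20.])]
side [array([ 461., -222.,   20.]), array([420., 182.,  20.])]
```

```bash
cat > rb.py <<'E'
from h import *
from plant import ctrl, kinematics, eyes, models, status
def best(x,y,z,th,rot=0):
    "choose th among th+k*pi so that th and th+rot both have IK with j6 in margins; nearest to the present"
    q0=np.array(status.current_q()); c=[]
    for k in(-2,-1,0,1,2):
        ths=th+k*np.pi; ok=True
        q=kinematics.inverse_kinematics([x,y,z],quat(ths))
        if q is None: continue
        c.append((abs(q[5]-q0[5]),ths,q))
    return c
def mv(x,y,z,th): ctrl.reach([x,y,z],quat(th))
def ln(x,y,z,feed=150,th=None): ctrl.move_straight([x,y,z],feed,None if th is None else quat(th))
def st(msg=""):
    print(msg,"t",round(status.current_clock(),2),"tcp",np.round(status.current_tool_pos(),1),"th",round(yaw(),3),"F",np.round(status.current_wrist_force(),1),"M",np.round(status.current_wrist_torque(),2),"gap",round(status.current_finger_gap(),2),"q6",round(status.current_q()[5],2))
def yaw():
    m=R.from_quat(status.current_ee_rot()).as_matrix(); return np.arctan2(m[1,1],m[0,1])
def shot(n,g=1.5,z=None,win=None,s=2):
    p=eyes.read_camera(n); return p
E
python3 - <<'E'
from rb import *
for th in (0.25,0.25+np.pi,1.65,1.65-np.pi,0.25-np.pi):
    q=kinematics.inverse_kinematics([480.5,-51,62],quat(th)); print(th,None if q is None else np.round(q,2))
st("0")
mv(300,300,270,0.25+0.0) if kinematics.inverse_kinematics([300,300,270],quat(.25)) is not None else None
st("1")
E
```

```text
0.25 [-0.35  0.47  1.72 -0.    0.95 -0.6 ]
3.391592653589793 [-0.35  0.47  1.72 -0.    0.95  2.54]
1.65 [-0.35  0.47  1.72 -0.    0.95 -2.  ]
-1.4915926535897932 [-0.35  0.47  1.72 -0.    0.95  1.14]
-2.891592653589793 [-0.35  0.47  1.72 -0.    0.95  2.54]
0 t 0.2 tcp [221.6 503.2 231. ] th 1.156 F [-0.2  0.3 -0.3] M [0.01 0.01 0.08] gap 85.35 q6 -0.22
1 t 1.09 tcp [300.  300.6 269.9] th 0.252 F [-0.7  1.2 -0.7] M [0.02 0.02 0.  ] gap 85.39 q6 0.25
```

Run:
```python
from rb import *
th=0.25
ctrl.move_gripper(45)
mv(440,-51,200,th); ln(480.5,-51,140,200); ln(480.5,-51,63,60); st("down")
ctrl.move_gripper(0); st("grip")
```

```text
down t 4.94 tcp [480.7 -51.   63.3] th 0.25 F [-1.5 -0.2 -0.2] M [0.02 0.06 0.01] gap 45.18 q6 -0.6
grip t 5.34 tcp [478.7 -51.   63.3] th 0.251 F [-9.5 -2.4 10. ] M [-0.34  1.63 -0.01] gap 10.62 q6 -0.6
```

Run:
```python
from rb import *
ln(478.5,-51.3,63.3,30); st("relieved")
for a in np.arange(0.15,1.41,0.18):
    mv(478.5,-51.3,63.3,0.25+a); st(f"{a:.2f}")
    if abs(status.current_wrist_torque()[2])>0.6: break
```

```text
relieved t 5.59 tcp [478.6 -51.1  63.4] th 0.25 F [0.5 2.7 1.5] M [0.45 0.01 0.1 ] gap 10.49 q6 -0.6
0.15 t 5.86 tcp [478.4 -51.2  63.4] th 0.397 F [-0.6  1.2  3.1] M [0.3  0.29 0.15] gap 10.49 q6 -0.75
0.33 t 6.15 tcp [478.2 -51.3  63.4] th 0.574 F [-3.8 -0.2  4.6] M [0.09 0.79 0.16] gap 10.97 q6 -0.93
0.51 t 6.44 tcp [478.  -51.5  63.4] th 0.755 F [-4.2 -0.8  6.5] M [-0.12  0.94  0.15] gap 10.62 q6 -1.11
0.69 t 6.73 tcp [477.8 -51.7  63.4] th 0.935 F [-5.5 -2.4  6.5] M [-0.45  1.12  0.08] gap 10.37 q6 -1.29
0.87 t 7.03 tcp [477.7 -51.9  63.4] th 1.115 F [-7.7 -3.9  6.3] M [-0.71  1.27  0.12] gap 10.65 q6 -1.47
1.05 t 7.32 tcp [477.6 -52.2  63.3] th 1.296 F [-7.8 -5.8  7. ] M [-1.05  1.31  0.01] gap 11.22 q6 -1.65
1.23 t 7.61 tcp [477.5 -52.4  63.4] th 1.476 F [-8.5 -6.8  7. ] M [-1.29  1.5   0.07] gap 10.86 q6 -1.83
```

Run:
```python
from rb import *
ln(477,-53,63.3,30); st("recentre")
for a in np.arange(1.3,1.72,0.07):
    mv(477,-53,63.3,0.25+a); st(f"{a:.2f}")
    if abs(status.current_wrist_torque()[2])>0.5: break
```

```text
recentre t 7.86 tcp [477.4 -52.6  63.4] th 1.474 F [1.  4.8 2.7] M [0.74 0.01 0.03] gap 10.73 q6 -1.83
1.30 t 8.11 tcp [477.4 -52.7  63.4] th 1.546 F [2.1 5.1 3.2] M [ 0.88 -0.13  0.06] gap 10.71 q6 -1.9
1.37 t 8.36 tcp [477.4 -52.9  63.4] th 1.616 F [2.4 5.  4.3] M [ 0.83 -0.21  0.09] gap 10.46 q6 -1.97
1.44 t 8.61 tcp [477.4 -52.9  63.4] th 1.683 F [1.6 4.9 3.8] M [ 0.82 -0.3  -1.16] gap 10.44 q6 -2.04
```

Run:
```python
from rb import *
mv(477.4,-52.8,63.3,1.655); st("backoff")
ctrl.move_gripper(45); st("open")
ln(477.4,-52.8,130,200)
import pickle
d={n:eyes.read_camera(n) for n in("top","side")};pickle.dump(d,open("p1.pkl","wb"))
ctrl.move_gripper(40)
mv(560,-90,150,0.08); ln(566.5,-84,110,200); ln(566.5,-84,40,60); st("at handle")
ctrl.move_gripper(0); st("grip")
```

```text
backoff t 8.86 tcp [477.4 -52.9  63.4] th 1.653 F [-0.   2.5  4.6] M [ 0.56  0.04 -0.12] gap 10.73 q6 -2.01
open t 9.28 tcp [477.4 -52.9  63.2] th 1.655 F [0.1 0.2 0.4] M [-0.02 -0.01 -0.03] gap 44.63 q6 -2.01
at handle t 13.16 tcp [566.7 -84.1  40.4] th 0.08 F [-0.3  0.9  0.3] M [-0.03 -0.03  0.04] gap 40.21 q6 -0.43
grip t 13.49 tcp [567.  -84.1  40.5] th 0.08 F [2.7 1.1 3.6] M [ 0.1  -0.25 -0.  ] gap 16.23 q6 -0.43
```

Run:
```python
from rb import *
p0=np.array([567.3,-84.1]); u=np.array([np.sin(.079),-np.cos(.079)])
for d in (20,60,110,150,158,163,167,170):
    q=p0+u*d; ln(q[0],q[1],40.4,80); st(str(d))
    if abs(status.current_wrist_force()[1])>12: break
```

```text
20 t 13.89 tcp [ 568.8 -104.8   40.5] th 0.079 F [-0.6 -1.9  3.2] M [-0.29  0.12 -0.01] gap 16.63 q6 -0.47
60 t 14.54 tcp [ 572.2 -144.9   40.5] th 0.079 F [-1.2 -2.2  3.7] M [-0.27  0.1  -0.03] gap 16.61 q6 -0.53
110 t 15.32 tcp [ 576.2 -194.    40.5] th 0.08 F [ 1.9 -0.6  4.3] M [-0.19 -0.27 -0.04] gap 16.32 q6 -0.6
150 t 15.97 tcp [ 579.7 -235.3   40.5] th 0.079 F [ 5.  -2.1  3.2] M [-0.11 -0.7   0.06] gap 16.11 q6 -0.65
158 t 16.22 tcp [ 580.2 -241.8   40.5] th 0.079 F [5.3 4.5 3.7] M [ 0.68 -0.77 -0.03] gap 16.57 q6 -0.66
163 t 16.47 tcp [ 580.1 -241.9   40.4] th 0.081 F [ 4.4 25.4 11.8] M [ 3.74 -0.8   0.01] gap 16.48 q6 -0.67
```

Run:
```python
from rb import *
ctrl.move_gripper(35); st("open")
ln(580.3,-242,40.4,50); ctrl.wait(.2); st("m")
ctrl.move_gripper(0); ctrl.wait(.2);st("gripx")
x=status.current_tool_pos()[0]
ctrl.move_gripper(35)
ln(x,-242,100,200); mv(x,-242,100,0.08-np.pi/2) if kinematics.inverse_kinematics([x,-242,100],quat(.08-np.pi/2)) is not None else mv(x,-242,100,.08+np.pi/2)
ctrl.move_gripper(30)
ln(x,-242,46,60); st("aty"); ctrl.move_gripper(0); ctrl.wait(.2); st("gripy")
```

```text
open t 16.78 tcp [ 579.5 -247.3   39.8] th 0.079 F [-0.8  0.7 -0.6] M [-0.02  0.01 -0.05] gap 35.15 q6 -0.67
m t 17.23 tcp [ 580.3 -242.1   40.4] th 0.08 F [-0.5 -1.3 -0.5] M [-0.01 -0.03  0.05] gap 35.62 q6 -0.66
gripx t 17.73 tcp [ 580.3 -242.1   40.6] th 0.08 F [-1.5 -0.2  3.3] M [0.03 0.17 0.02] gap 16.37 q6 -0.66
aty t 21.18 tcp [ 580.6 -242.1   46.4] th -1.491 F [-0.6  0.1  0.4] M [ 0.01 -0.01  0.04] gap 30.14 q6 0.91
gripy t 21.64 tcp [ 580.6 -242.3   46.7] th -1.491 F [-0.4 -0.5  6.4] M [-0.09  0.16  0.01] gap 16.09 q6 0.91
```

Run:
```python
from rb import *
ln(580.7,-245,46.4,50); ctrl.wait(.2); st("pull")
ln(580.4,-242.3,46.4,50); ctrl.wait(.2); st("relax")
ctrl.move_gripper(30); ctrl.wait(.2); st("open"); ln(580.5,-242.3,120,200)
mv(420,-200,250,-1.491)
d={n:eyes.read_camera(n) for n in("top","side")}
import pickle;pickle.dump(d,open("p2.pkl","wb"))
for n in d: save(f"s2_{n}.png",rect(d[n],36,430,740,-300,140,1.8),1.5)
from fit import fit
for x,y in [(585,388),(432,388),(569,-387),(460,-352)]:
    print([fit(ps,x,y)[0].round(2) for ps in ([d["top"]],[d["side"]])])
```

```text
pull t 22.09 tcp [ 580.8 -244.8   46.7] th -1.491 F [-1.1  1.1  4.5] M [ 0.26  0.16 -0.  ] gap 15.93 q6 0.9
relax t 22.54 tcp [ 580.6 -242.3   46.7] th -1.491 F [-0.9  0.5  5.5] M [0.02 0.   0.01] gap 16.1 q6 0.91
open t 23.03 tcp [ 580.3 -242.3   46.2] th -1.491 F [ 0.8 -0.5  0.4] M [-0.05 -0.01  0.03] gap 30.3 q6 0.91
[array([586.63, 388.17,   3.85]), array([584.54, 388.23,   3.84])]
[array([432.29, 388.41,   5.13]), array([430.48, 388.41,   5.13])]
[array([ 565.48, -376.97,    2.76]), array([ 542.97, -360.09,    3.14])]
[array([ 457.69, -351.48,    6.22]), array([ 4.5746e+02, -3.5298e+02, -1.0000e-02])]
```

View pics/s2_top.png

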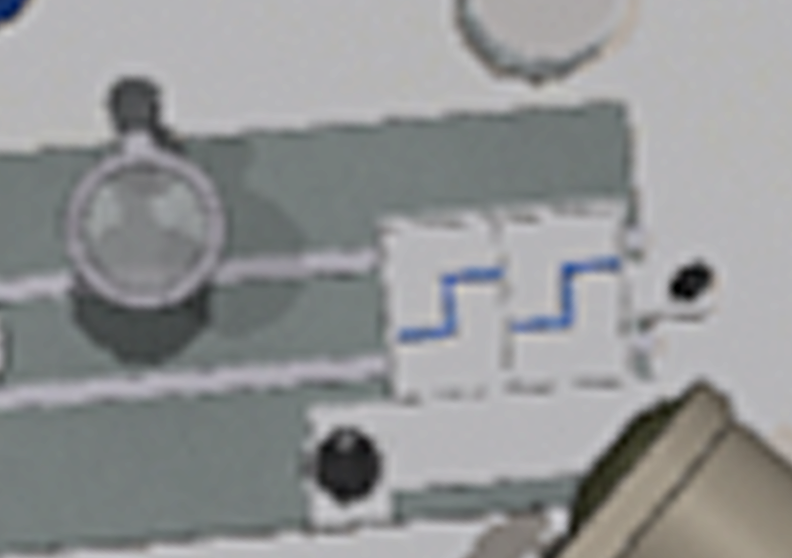

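View pics/s2_side.png

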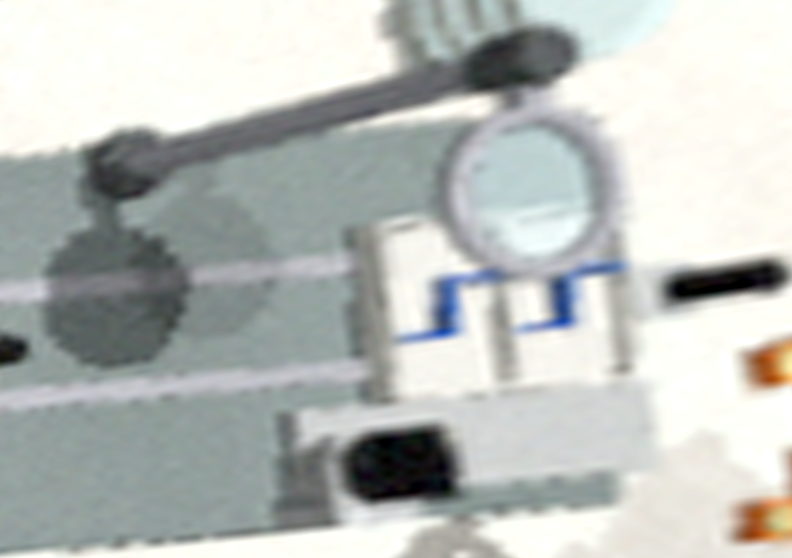

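Run:
```python
from rb import *
mv(560,-235,130,-1.491);ln(580.3,-242.3,110,200);ln(580.3,-242.3,46.4,80); ctrl.move_gripper(0); st("g")
for d in(2,4,6,8,10,12):
    ln(580.3+.079*d,-242.3-d,46.4,40); ctrl.wait(.15); st(str(d))
    if status.current_wrist_force()[1]>7: break
```

```text
g t 26.78 tcp [ 580.6 -242.5   47.2] th -1.491 F [-1.3  1.3  4.4] M [ 0.11  0.09 -0.02] gap 16.16 q6 0.91
2 t 27.18 tcp [ 580.8 -244.6   47.2] th -1.491 F [-1.5  0.1  6.1] M [0.05 0.13 0.04] gap 15.94 q6 0.9
4 t 27.58 tcp [ 580.8 -244.9   47.2] th -1.491 F [-1.   6.6  7.4] M [ 1.21  0.18 -0.04] gap 16.04 q6 0.9
6 t 27.98 tcp [ 580.7 -245.    47.1] th -1.49 F [-1.  15.9 10.5] M [2.39 0.21 0.01] gap 15.93 q6 0.9
```

```bash
cat > task.py <<'E'
from rb import *
from fit import fit
PSI=0.080; TC=np.array([572.5,-145.2])
PK=[((-26.5,-44.5),0),((26.5,-21.5),np.pi),((-26.5,21.5),0),((26.5,44.5),np.pi)]
def pocket(i):
    (a,b),w=PK[i]; c,s=np.cos(PSI),np.sin(PSI); return TC+[c*a-s*b,s*a+c*b],PSI+w
def q6(x,y,z,th):
    q=kinematics.inverse_kinematics([x,y,z],quat(th)); return None if q is None else q[5]
def plan(x,y,yaw,i):
    P,pw=pocket(i); best=None
    for k in(0,1):
        t2=yaw+np.pi/2+k*np.pi; tp=t2+pw-yaw
        for k1 in(0,1):
            t1=yaw+k1*np.pi
            a=[q6(x,y,17,t1),q6(x,y,17,t2),q6(P[0],P[1],60,tp),q6(P[0],P[1],120,tp),q6(x,y,120,t2),q6(x,y,120,t1)]
            if None in a: continue
            c=abs(a[0]-a[1])+abs(a[1]-a[2])+max(map(abs,a))
            if best is None or c<best[0]: best=(c,t1,t2,tp,np.round(a,2))
    return best
def pick(x,y,t1,t2):
    ctrl.move_gripper(42)
    mv(x,y,110,t1); ln(x,y,40,200); ln(x,y,17,60); st("down")
    ctrl.move_gripper(0); st("g1"); f=status.current_tool_pos(); ctrl.move_gripper(42)
    ln(x,y,60,150); mv(x,y,60,t2); ln(x,y,17,80)
    ctrl.move_gripper(0); st("g2")
def carry(i,tp,zh=125):
    P,_=pocket(i)
    c=status.current_tool_pos(); ln(c[0],c[1],zh,150); st("lift")
    mv(P[0],P[1],zh,tp); st("hover")
def insert(i,zf=None):
    P,_=pocket(i); z=68 if zf is None else zf+18
    ln(P[0],P[1],z,150); ctrl.wait(.1); f0=np.array(status.current_wrist_force())
    while z>(30 if zf is None else zf-3):
        z-=1.5; ln(P[0],P[1],z,30); f=np.array(status.current_wrist_force())-f0
        if f[2]>6: break
    st("bottom z=%.1f"%z); print("dF",f.round(1))
E
python3 - <<'E'
from task import *
mv0=status.current_tool_pos(); ln(580.5,-244.8,46.4,50); ctrl.wait(.2); st("relax"); ctrl.move_gripper(32); st("open"); ln(580.5,-244.8,120,250)
pl=plan(458,-353.3,0.0,0); print(pl)
pick(458,-353.3,pl[1],pl[2])
carry(0,pl[3])
E
```

```text
relax t 28.43 tcp [ 580.8 -244.7   47.2] th -1.491 F [-1.4  0.5  6.5] M [ 0.29  0.16 -0.01] gap 15.66 q6 0.9
open t 28.73 tcp [ 580.4 -244.8   46.2] th -1.491 F [-0.1 -0.3  0.1] M [ 0.01  0.03 -0.04] gap 31.61 q6 0.9
(np.float64(2.765622313758986), 0.0, 4.71238898038469, 4.79238898038469, array([-0.86,  0.71,  0.95,  0.95,  0.71, -0.86]))
down t 32.02 tcp [ 458.  -353.3   16.9] th 0.0 F [-0.6  0.6  0.3] M [-0.    0.   -0.01] gap 41.95 q6 -0.86
g1 t 32.39 tcp [ 458.2 -353.5   17.5] th 0.0 F [-0.3  0.5  3.4] M [ 0.05 -0.01  0.01] gap 12.15 q6 -0.86
g2 t 35.67 tcp [ 458.2 -353.6   17.7] th -1.571 F [-0.1  0.7  6. ] M [ 0.11  0.04 -0.01] gap 12.52 q6 0.71
lift t 36.54 tcp [ 457.9 -353.2  124. ] th -1.571 F [-0.3 -0.2 -0.8] M [-0.01  0.01 -0.03] gap 12.99 q6 0.71
hover t 37.31 tcp [ 549.3 -192.6  124.6] th -1.491 F [-0.3 -0.5 -0.4] M [-0.02  0.02  0.  ] gap 12.65 q6 0.95
```

Run:
```python
from task import *
insert(0)
```

```text
bottom z=45.5 t 41.69 tcp [ 549.9 -191.9   47.6] th -1.491 F [-5.8  1.  17.5] M [ 0.37  0.92 -0.05] gap 12.79 q6 0.95
dF [-6.9  1.  18.1]
```

Run:
```python
from task import *
P,_=pocket(0); c=P
for dx,dy in((0,0),(-1,0),(0,1),(0,-1)):
    ln(P[0]+dx,P[1]+dy,50.5,50); ctrl.wait(.1); st("up %g %g"%(dx,dy))
    ln(P[0]+dx,P[1]+dy,47.5,30); ctrl.wait(.1);st(" 47.5"); ln(P[0]+dx,P[1]+dy,46,30); ctrl.wait(.1);st(" 46")
d={n:eyes.read_camera(n) for n in("top","side")}
save("ins_side.png",cv2.resize(d["side"]["img"][140:240,200:330],None,fx=6,fy=6,interpolation=cv2.INTER_CUBIC),1.2)
```

```text
up 0 0 t 42.04 tcp [ 549.5 -191.6   50.1] th -1.491 F [-0.6 -0.1  0.3] M [-0.    0.01 -0.04] gap 12.96 q6 0.95
 47.5 t 42.39 tcp [ 549.8 -191.8   47.6] th -1.491 F [-1.2  0.8  4.9] M [ 0.14  0.11 -0.03] gap 12.93 q6 0.95
 46 t 42.74 tcp [ 549.9 -191.8   47.6] th -1.491 F [-4.2  1.6 17. ] M [ 0.46  0.8  -0.07] gap 12.91 q6 0.95
up -1 0 t 43.09 tcp [ 548.5 -191.6   49.9] th -1.491 F [-0.   0.2  0.2] M [0.04 0.02 0.03] gap 12.42 q6 0.95
 47.5 t 43.44 tcp [ 548.8 -191.8   47.7] th -1.491 F [-0.9  1.   5.7] M [ 0.07  0.14 -0.01] gap 12.7 q6 0.95
 46 t 43.79 tcp [ 548.9 -191.8   47.5] th -1.491 F [-4.5  2.1 17.2] M [ 0.5   0.85 -0.01] gap 12.79 q6 0.95
up 0 1 t 44.14 tcp [ 549.5 -190.6   49.9] th -1.491 F [-0.5 -0.3 -0.2] M [-0.08 -0.03  0.  ] gap 13.09 q6 0.95
 47.5 t 44.49 tcp [ 549.8 -190.8   47.7] th -1.491 F [-0.3  0.6  4.3] M [0.13 0.13 0.01] gap 12.72 q6 0.95
 46 t 44.84 tcp [ 549.8 -190.8   47.5] th -1.491 F [-5.4  2.3 17.7] M [0.49 0.81 0.05] gap 12.69 q6 0.95
up 0 -1 t 45.19 tcp [ 549.5 -192.6   49.9] th -1.491 F [ 0.  -0.2  0. ] M [-0.01  0.02 -0.  ] gap 12.58 q6 0.95
 47.5 t 45.54 tcp [ 549.8 -192.7   47.6] th -1.491 F [-0.5  0.9  4.7] M [ 0.11  0.11 -0.01] gap 12.73 q6 0.95
 46 t 45.89 tcp [ 549.8 -192.8   47.5] th -1.491 F [-5.1  1.9 16.7] M [0.5  0.81 0.06] gap 12.56 q6 0.95
```

View pics/ins_side.png

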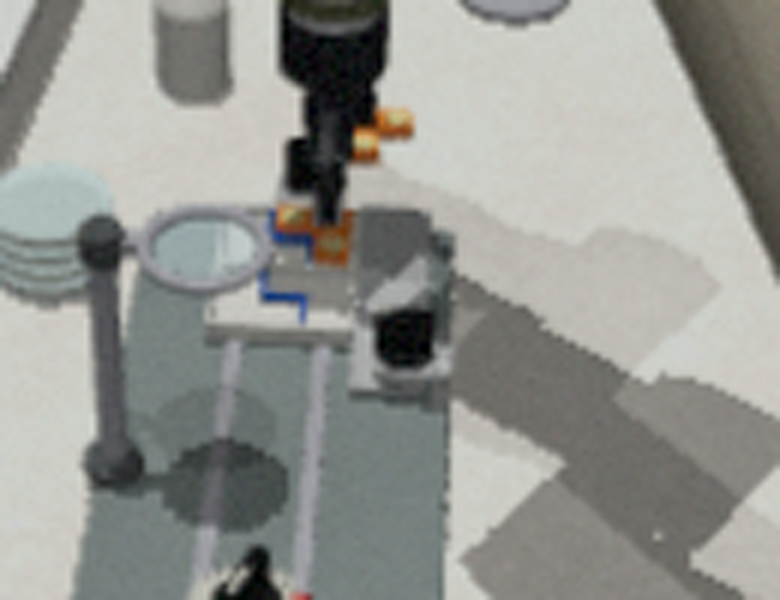

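Run:
```python
from task import *
P,_=pocket(0)
for dx in(0,-2,-3,-4,-5,0,2,3,4,5,0):
    ln(P[0]+dx,P[1],48.8,50); ctrl.wait(.1); st("dx %g"%dx)
    if abs(status.current_wrist_force()[0])>9: pass
```

```text
dx 0 t 46.34 tcp [ 549.5 -191.6   48.2] th -1.491 F [-0.1  0.1 -0.4] M [-0.02 -0.    0.04] gap 12.65 q6 0.95
dx -2 t 46.69 tcp [ 547.6 -191.7   48.7] th -1.491 F [-0.1  0.5 -0.2] M [0.02 0.   0.02] gap 12.68 q6 0.95
dx -3 t 47.04 tcp [ 546.9 -191.7   48.9] th -1.491 F [ 3.4 -0.1 -1.3] M [ 0.11 -0.38  0.02] gap 12.79 q6 0.95
dx -4 t 47.39 tcp [ 546.7 -191.7   49. ] th -1.491 F [ 5.2  0.6 -3.1] M [ 0.19 -1.1   0.04] gap 12.6 q6 0.95
dx -5 t 47.74 tcp [ 546.5 -191.8   49.1] th -1.491 F [10.   1.1 -3.5] M [ 0.33 -1.88  0.04] gap 12.53 q6 0.95
dx 0 t 48.09 tcp [ 549.2 -191.6   48.7] th -1.491 F [-0.5  0.2 -1. ] M [-0.03  0.08 -0.02] gap 12.97 q6 0.95
dx 2 t 48.44 tcp [ 551.6 -191.7   48.8] th -1.491 F [-0.8  0.1 -1.4] M [-0.07 -0.02 -0.02] gap 12.65 q6 0.95
dx 3 t 48.79 tcp [ 552.1 -191.7   48.7] th -1.491 F [-5.1 -0.3  2.2] M [-0.13  0.96  0.15] gap 12.61 q6 0.95
dx 4 t 49.14 tcp [ 552.2 -191.7   48.7] th -1.491 F [-9.5 -2.   4.7] M [-0.3   1.69  0.06] gap 13.01 q6 0.96
dx 5 t 49.49 tcp [ 552.3 -191.6   48.7] th -1.49 F [-14.4  -2.5   6.1] M [-0.33  2.39  0.11] gap 12.73 q6 0.96
dx 0 t 49.84 tcp [ 550.2 -191.7   48.9] th -1.491 F [ 0.1  0.5 -1. ] M [ 0.02  0.03 -0.05] gap 12.82 q6 0.95
```

```bash
cat >> task.py <<'E'
def release(i):
    P,_=pocket(i); ln(P[0],P[1],47.6,30); ctrl.move_gripper(28); st("rel"); c=status.current_tool_pos(); ln(c[0],c[1],125,200)
def see(guesses,save=None):
    d={n:eyes.read_camera(n) for n in("top","side")}
    if save:
        import pickle; pickle.dump(d,open(save,"wb"))
    out=[]
    for x,y,w in guesses:
        a=fit([d["top"]],x,y,w); b=fit([d["side"]],x,y,w); print("top",a[0].round(2),round(a[1]),"side",b[0].round(2),round(b[1])); out.append((a[0],b[0]))
    return d,out
E
python3 - <<'E'
from task import *
release(0)
mv(420,-60,230,-1.3)
d,o=see([(569.5,-390.4,1.81),(585.5,388.1,3.85),(431.3,388.4,5.14)],"p3.pkl")
im=np.vstack([rect(d[n],31,500,640,-420,-50,2) for n in d]); save("s3.png",im,1.4)
E
```

```text
rel t 50.39 tcp [ 549.6 -191.6   47.5] th -1.491 F [ 0.3 -0.1  0.1] M [ 0.01  0.02 -0.03] gap 28.33 q6 0.95
top [ 555.57 -383.48    2.27] 277 side [ 543.72 -361.1     1.8 ] 738
top [586.46 388.12   3.85] 22 side [584.43 388.13   3.84] 112
top [432.46 388.31   5.13] 26 side [430.47 388.42   5.13] 96
```

View pics/s3.png

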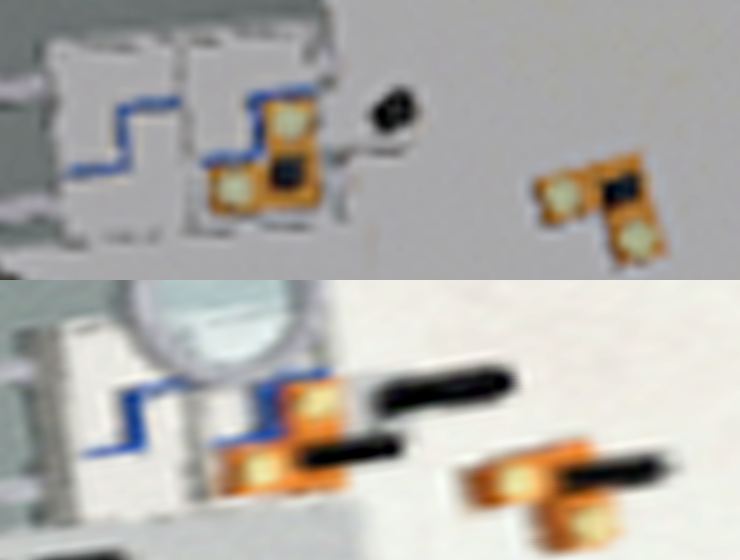

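Run:
```python
from task import *
import pickle
d=pickle.load(open("p3.pkl","rb"))
for ps in([d["top"]],[d["side"]],list(d.values())): r=fit(ps,541,-355,1.75); print(r[0].round(2),r[1]); r=fit(ps,541,-355); print(r[0].round(2),r[1])
```

```text
[ 544.54 -361.07    1.84] 23.99089003712734
[ 544.52 -361.06    1.84] 23.931545988339128
[ 543.67 -360.78    1.8 ] 1224.0264808306279
[ 543.63 -360.8     1.8 ] 1223.678379863477
[ 543.76 -361.12    1.81] 1251.3341423690945
[ 543.89 -361.      1.81] 1251.031067029855
```

Run:
```python
from task import *
x,y,w=544.1,-361,1.82
pl=plan(x,y,w,1); print(pl)
mv(480,-300,200,pl[1])
pick(x,y,pl[1],pl[2]); carry(1,pl[3])
if 11<status.current_finger_gap()<15: insert(1,47.5)
```

```text
(np.float64(4.770774870533948), 4.961592653589793, 6.53238898038469, 7.933981633974483, array([ 0.55, -1.02, -2.11, -2.11, -1.02,  0.55]))
down t 54.76 tcp [ 544.1 -361.    16.8] th -1.322 F [ 0.1 -0.2  0.3] M [-0.02  0.04 -0.01] gap 42.25 q6 0.55
g1 t 55.12 tcp [ 544.3 -361.2   17.5] th -1.322 F [0.3 0.2 3.3] M [ 0.07 -0.03 -0.02] gap 12.75 q6 0.55
g2 t 58.41 tcp [ 544.4 -361.2   17.7] th 0.249 F [0.1 0.  4.2] M [ 0.06 -0.05 -0.04] gap 12.77 q6 -1.02
lift t 59.27 tcp [ 543.9 -360.8  123.8] th 0.249 F [-0.8 -0.4 -1.7] M [-0.04  0.03 -0.01] gap 12.4 q6 -1.02
hover t 60.29 tcp [ 600.5 -165.1  124.5] th 1.649 F [ 0.1  0.  -1.2] M [-0.04  0.03  0.  ] gap 12.77 q6 -2.11
bottom z=46.0 t 64.19 tcp [ 600.8 -164.6   47.6] th 1.651 F [-3.9  0.8 11.4] M [ 0.29  0.67 -0.02] gap 12.74 q6 -2.11
dF [-4.3 -0.2 11.9]
```

```bash
cat >> task.py <<'E'
def via(th,rev=False):
    W=[(430,-120,260),(410,120,260),(340,270,260)]
    for p in (W[::-1] if rev else W): mv(*p,th)
E
python3 - <<'E'
from task import *
release(1)
d,o=see([(585.5,388.1,3.85),(431.3,388.4,5.14)])
x,y,w=[(a+b)/2 for a,b in zip(*o[0])]
pl=plan(x,y,w,3); print(x,y,w,pl)
mv(430,-120,260,1.6); mv(410,120,260,pl[1]);mv(340,270,260,pl[1]); st("via"); mv(520,380,200,pl[1])
pick(x,y,pl[1],pl[2])
E
```

```text
rel t 64.74 tcp [ 600.5 -164.5   47.3] th 1.651 F [ 0.6  0.5 -0.1] M [-0.01  0.01 -0.04] gap 28.1 q6 -2.11
top [586.54 388.19   3.85] 22 side [584.62 388.13   3.84] 112
top [432.44 388.42   5.13] 27 side [430.4  388.38   5.13] 96
585.5780946077725 388.1615586765074 3.841766717627734 (np.float64(3.0161862520751974), np.float64(6.983359371217527), np.float64(5.4125630444226305), np.float64(4.792388980384691), array([-0.28,  1.29,  1.13,  1.13,  1.29, -0.28]))
via t 68.27 tcp [340.4 269.6 259.9] th 0.7 F [-0.5 -0.2 -1.1] M [ 0.01 -0.03 -0.01] gap 28.39 q6 -0.3
down t 71.0 tcp [585.6 388.1  16.8] th 0.7 F [ 1.  -0.4 -0.8] M [0.01 0.03 0.02] gap 41.87 q6 -0.28
g1 t 71.37 tcp [585.8 388.3  17.5] th 0.7 F [-0.7 -1.1  3. ] M [0.07 0.08 0.02] gap 13.01 q6 -0.28
g2 t 74.65 tcp [585.9 388.3  17.8] th -0.871 F [-0.5 -0.3  4.4] M [ 0.03  0.06 -0.01] gap 12.89 q6 1.29
```

Run:
```python
from task import *
tp=4.79238898038469
c=status.current_tool_pos(); ln(c[0],c[1],150,150); st("lift")
th=yaw()
mv(450,350,260,th); 
for p in((340,270,260),(410,120,260),(430,-100,260)): mv(*p,tp); st("w")
P,_=pocket(3); mv(P[0]-30,P[1]-40,180,tp); mv(P[0],P[1],125,tp); st("hover")
if 11<status.current_finger_gap()<15: insert(3,47.5)
```

```text
lift t 75.68 tcp [585.5 388.1 148.7] th -0.871 F [ 0.1 -0.7 -1.4] M [0.   0.02 0.01] gap 12.42 q6 1.29
w t 77.03 tcp [341.  270.1 259.3] th -1.49 F [-0.1  0.8 -0.4] M [-0.03 -0.02 -0.05] gap 12.93 q6 1.89
w t 77.73 tcp [410.7 120.2 259.5] th -1.491 F [-0.3  0.3 -1.3] M [ 0.01  0.01 -0.05] gap 12.73 q6 1.5
w t 78.62 tcp [430.2 -98.6 260. ] th -1.489 F [-0.   0.6 -1.1] M [ 0.01 -0.02 -0.03] gap 12.63 q6 0.99
hover t 79.71 tcp [595.  -98.  126.1] th -1.489 F [ 0.2  0.3 -0.8] M [0.01 0.01 0.04] gap 12.75 q6 1.13
bottom z=46.0 t 83.61 tcp [595.6 -98.8  47.7] th -1.491 F [-4.   0.1 14.7] M [0.17 0.75 0.01] gap 12.84 q6 1.13
dF [-4.  -0.1 14.4]
```

Run:
```python
from task import *
release(3)
mv(430,-120,260,-1.5)
d,o=see([(431.3,388.4,5.14)],"p4.pkl")
save("s4.png",rect(d["top"],31,500,640,-260,-50,3.5),1.4)
x,y,w=[(a+b)/2 for a,b in zip(*o[0])]
pl=plan(x,y,w,2); print(x,y,w,pl)
mv(410,120,260,pl[1]);mv(340,270,260,pl[1]);  mv(400,370,200,pl[1])
pick(x,y,pl[1],pl[2])
```

```text
rel t 84.16 tcp [595.3 -98.7  47.3] th -1.491 F [-0.4  0.2 -0.2] M [ 0.   -0.02  0.03] gap 28.03 q6 1.13
top [432.46 388.31   5.13] 27 side [430.41 388.38   5.13] 95
431.4370889484654 388.3473963631658 5.12783702522385 (np.float64(5.864271067622149), np.float64(5.12783702522385), np.float64(6.698633352018747), np.float64(1.6507963267948966), array([ 1.68,  0.11, -2.09, -2.09,  0.11,  1.68]))
down t 89.69 tcp [431.4 388.3  16.8] th -1.155 F [-0.6  0.5  1.3] M [ 0.01 -0.01 -0.02] gap 41.9 q6 1.68
g1 t 90.06 tcp [431.7 388.5  17.4] th -1.155 F [0.2 0.4 3.4] M [-0.1   0.04  0.01] gap 12.95 q6 1.68
g2 t 93.34 tcp [431.7 388.5  17.7] th 0.415 F [-0.4 -0.9  6. ] M [-0.04  0.11 -0.02] gap 12.52 q6 0.11
```

View pics/s4.png

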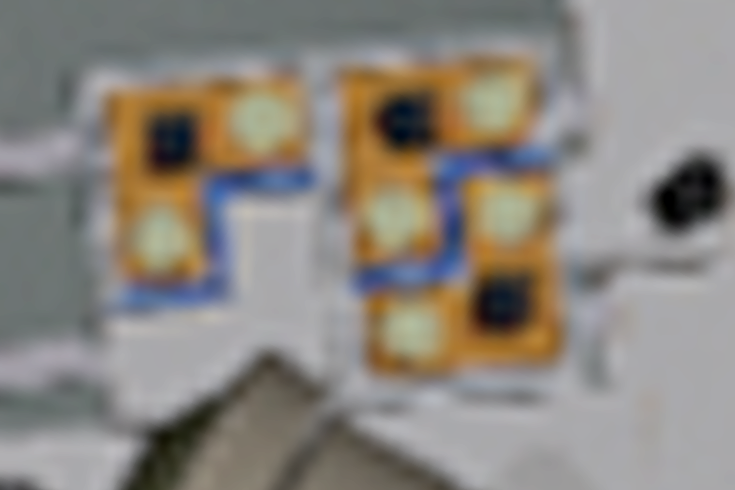

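Run:
```python
from task import *
tp=1.6507963267948966
c=status.current_tool_pos(); ln(c[0],c[1],150,150); st("lift")
for p in((340,270,260),(410,120,260),(430,-100,260)): mv(*p,tp); st("w")
P,_=pocket(2); mv(P[0]-30,P[1]-40,180,tp); mv(P[0],P[1],125,tp); st("hover")
if 11<status.current_finger_gap()<15: insert(2,47.5)
```

```text
lift t 94.38 tcp [431.3 388.3 149. ] th 0.415 F [ 0.2  0.3 -1.3] M [-0.03  0.04 -0.01] gap 12.62 q6 0.11
w t 95.62 tcp [340.1 270.1 259.5] th 1.65 F [-0.2  0.2 -1. ] M [ 0.04  0.03 -0.02] gap 13.11 q6 -1.25
w t 96.32 tcp [410.  120.3 259.7] th 1.65 F [ 0.3  0.6 -0.2] M [ 0.02 -0.    0.05] gap 12.59 q6 -1.64
w t 97.2 tcp [430.1 -98.6 260. ] th 1.652 F [ 0.2  0.5 -0.5] M [0.03 0.01 0.01] gap 12.78 q6 -2.15
hover t 98.19 tcp [ 544.4 -124.6  126.1] th 1.653 F [1.  0.6 0.3] M [-0.01  0.03 -0.03] gap 12.58 q6 -2.09
bottom z=46.0 t 102.09 tcp [ 544.6 -126.    47.6] th 1.651 F [-3.9  0.8 15. ] M [ 0.31  0.75 -0.04] gap 12.22 q6 -2.09
dF [-3.5  1.7 15.6]
```

Run:
```python
from task import *
release(2)
mv(400,-60,260,1.6)
d={n:eyes.read_camera(n) for n in("top","side")}
save("s5.png",np.vstack([rect(d[n],31,500,640,-270,-50,3) [:, :] for n in d])[:, :],1.4)
mv(560,-235,130,-1.491);ln(580.5,-244.8,110,200);ctrl.move_gripper(30);ln(580.5,-244.8,46.4,80); ctrl.move_gripper(0); st("g")
```

```text
rel t 102.64 tcp [ 544.3 -125.9   47.3] th 1.651 F [-0.5 -0.3  0.7] M [-0.02 -0.02  0.03] gap 27.88 q6 -2.09
g t 108.33 tcp [ 580.8 -244.9   47.2] th -1.491 F [-0.4 -0.1  5.9] M [0.3  0.15 0.01] gap 15.84 q6 0.9
```

```bash
python3 -c "
import cv2;i=cv2.imread('pics/s5.png');print(i.shape)
cv2.imwrite('pics/s5b.png',cv2.resize(i,None,fx=.7,fy=.7))"
```

```text
(840, 660, 3)
```

View pics/s5b.png

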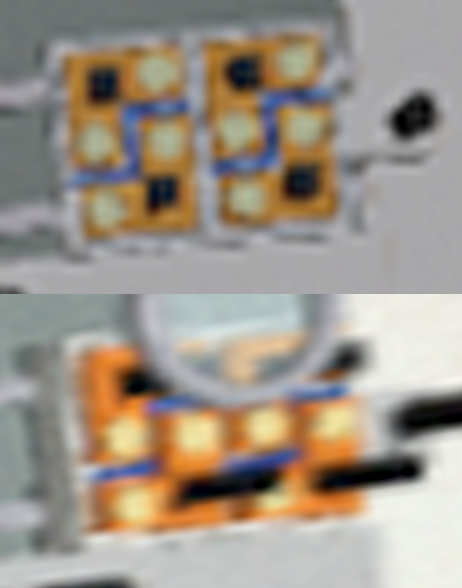

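Run:
```python
from task import *
p0=np.array([580.5,-244.8]);u=np.array([-np.sin(.08),np.cos(.08)])
for d in(40,100,150,160,163,165,167,169):
    q=p0+u*d; ln(q[0],q[1],46.4,70); ctrl.wait(.1); st(str(d))
    if status.current_wrist_force()[1]<-9: break
```

```text
40 t 109.16 tcp [ 577.4 -204.7   47.2] th -1.491 F [-2.1  1.9  6.9] M [0.17 0.28 0.02] gap 15.68 q6 0.96
100 t 110.27 tcp [ 572.4 -144.9   47.2] th -1.491 F [-3.4  1.1  7.3] M [0.15 0.46 0.06] gap 16.14 q6 1.04
150 t 111.23 tcp [568.2 -95.   47.2] th -1.491 F [-3.1  1.4  9.3] M [0.17 0.6  0.05] gap 16.29 q6 1.12
160 t 111.62 tcp [567.4 -85.   47.2] th -1.491 F [-3.8  1.5  8.9] M [0.13 0.6  0.07] gap 15.92 q6 1.14
163 t 111.97 tcp [567.2 -82.1  47.2] th -1.491 F [-4.1  0.8  9. ] M [ 0.13  0.62 -0.01] gap 15.89 q6 1.14
165 t 112.33 tcp [567.  -80.4  47.1] th -1.491 F [-3.7 -0.4  8.6] M [-0.07  0.6   0.02] gap 16.52 q6 1.14
167 t 112.67 tcp [567.  -80.3  47.2] th -1.491 F [ -4.6 -10.2   8. ] M [-1.55  0.76  0.  ] gap 16.33 q6 1.15
```

Run:
```python
from task import *
q=np.array([580.5,-244.8])+165.1*np.array([-np.sin(.08),np.cos(.08)])
ln(q[0],q[1],46.4,30); ctrl.wait(.1); st("relax"); ctrl.move_gripper(30); st("open"); ln(q[0],q[1],130,200)
ctrl.move_gripper(45)
mv(477.4,-52.8,140,1.65); ln(477.4,-52.8,63.3,80); st("at clamp")
ctrl.move_gripper(0); st("grip")
for a in np.arange(0.15,1.5,0.18):
    mv(477.4,-52.6,63.3,1.65-a); st(f"{a:.2f}")
    if abs(status.current_wrist_torque()[2])>0.5: break
```

```text
relax t 113.03 tcp [567.  -80.6  47.2] th -1.491 F [-4.3 -2.5  8.6] M [-0.29  0.73 -0.04] gap 15.95 q6 1.14
open t 113.32 tcp [567.3 -80.1  46.2] th -1.491 F [ 0.5 -0.3 -0.6] M [-0.05  0.    0.02] gap 29.96 q6 1.14
at clamp t 117.95 tcp [477.7 -52.9  63.7] th 1.65 F [-0.   0.1 -0.5] M [-0.01  0.   -0.02] gap 45.15 q6 -2.01
grip t 118.35 tcp [477.5 -52.8  63.7] th 1.65 F [-1.4  1.6  6.2] M [0.15 0.22 0.03] gap 11.08 q6 -2.01
0.15 t 118.62 tcp [477.5 -52.5  63.7] th 1.499 F [-0.6  0.7  6.3] M [ 0.21  0.16 -0.05] gap 10.3 q6 -1.86
0.33 t 118.91 tcp [477.6 -52.3  63.7] th 1.319 F [-0.6  2.3  6.4] M [ 0.45  0.13 -0.11] gap 10.39 q6 -1.68
0.51 t 119.2 tcp [477.6 -52.1  63.7] th 1.139 F [-1.2  4.8  6.9] M [ 0.77  0.02 -0.07] gap 10.38 q6 -1.5
0.69 t 119.49 tcp [477.8 -51.8  63.8] th 0.959 F [0.9 6.3 4.6] M [ 0.98 -0.13 -0.09] gap 10.5 q6 -1.32
0.87 t 119.78 tcp [477.9 -51.7  63.7] th 0.779 F [2.1 7.8 5.2] M [ 1.28 -0.29 -0.02] gap 10.59 q6 -1.14
1.05 t 120.08 tcp [478.1 -51.5  63.8] th 0.599 F [3.5 8.3 5. ] M [ 1.47 -0.5  -0.05] gap 10.41 q6 -0.96
1.23 t 120.37 tcp [478.4 -51.4  63.7] th 0.419 F [4.7 9.9 4.5] M [ 1.65 -0.71 -0.05] gap 10.82 q6 -0.78
1.41 t 120.66 tcp [478.6 -51.3  63.8] th 0.24 F [ 6.  10.4  3.7] M [ 1.76 -0.91  0.6 ] gap 10.65 q6 -0.6
```

Run:
```python
from task import *
import pickle
ctrl.move_gripper(45); st("open"); ln(478,-52,140,200); mv(400,-150,260,0.3)
d={n:eyes.read_camera(n) for n in("top","side")}; pickle.dump(d,open("p6.pkl","wb"))
for n in d:
    im=d[n]["img"].astype(int); m=np.clip(im[...,0]-np.maximum(im[...,1],im[...,2]),0,None)
    u,v=proj(d[n],[517,162,33])[0].round().astype(int); w=m[v-6:v+7,u-6:u+7].astype(float); w[w<25]=0
    yy,xx=np.mgrid[v-6:v+7,u-6:u+7]; c=((w*xx).sum()/w.sum(),(w*yy).sum()/w.sum()); print(n,c,[back(d[n],c,z)[0].round(1)[:2] for z in(28,33,38)],w.max())
im=np.hstack([rect(d[n],33,500,590,130,220,4.3) for n in d]); save("f6.png",im,1.4)
im=np.hstack([rect(d[n],60,500,590,130,220,4.3) for n in d]); save("f6b.png",im,1.4)
```

```text
open t 121.08 tcp [477.3 -52.8  63.2] th 0.24 F [-0.2  0.5 -0.1] M [ 0.03 -0.    0.03] gap 45.34 q6 -0.6
top (np.float64(223.7709923664122), np.float64(210.35114503816794)) [array([518.2, 163.3]), array([517.9, 162.8]), array([517.5, 162.3])] 55.0
side (np.float64(249.41926345609065), np.float64(239.38810198300283)) [array([516.2, 156.2]), array([515.5, 160.7]), array([514.9, 165.2])] 74.0
```

View pics/f6.png

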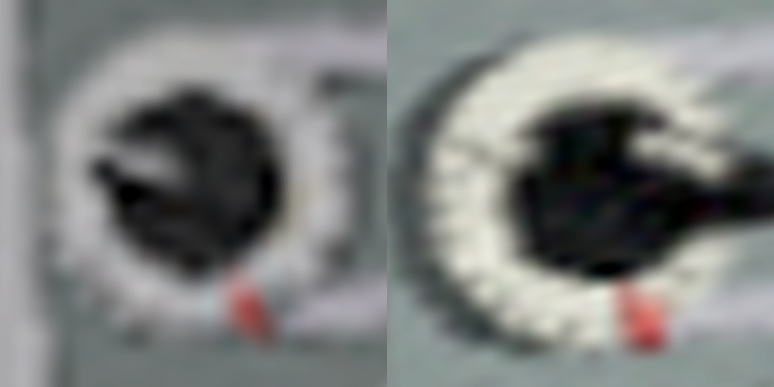

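Run:
```python
from task import *
for k in(-1,0,1):
    for th in(-.157,1.0,1.57,1.95): print(round(th+k*np.pi,2),q6(544,174.5,50,th+k*np.pi),end=" ; ")
ctrl.move_gripper(42)
mv(430,100,260,-.157); mv(520,174,170,-.157); ln(544,174.5,120,150); ln(544,174.5,50,60); st("at")
ctrl.move_gripper(0); ctrl.wait(.2); st("grip")
```

```text
-3.3 -2.8813382967842744 ; -2.14 2.2448470103953113 ; -1.57 1.674847010395312 ; -1.19 1.294847010395312 ; -0.16 0.26025435680551867 ; 1.0 -0.8967456431944809 ; 1.57 -1.4667456431944814 ; 1.95 -1.8467456431944815 ; 2.98 -2.8813382967842744 ; 4.14 2.2448470103953113 ; 4.71 1.674847010395312 ; 5.09 1.294847010395312 ; at t 126.12 tcp [544.2 174.5  50.4] th -0.157 F [-0.1  0.1  0.6] M [0.01 0.01 0.02] gap 41.89 q6 0.26
grip t 126.71 tcp [545.4 174.5  50.7] th -0.157 F [ 5.9 -0.1  2. ] M [-0.02 -0.91  0.07] gap 10.42 q6 0.26
```

Run:
```python
from task import *
ln(545.5,174.5,50.4,30); ctrl.wait(.1); st("relv")
for th in(.2,.6,1.0,1.4):
    mv(545.5,174.5,50.4,th); ctrl.wait(.1); st(f"{th}")
```

```text
relv t 127.06 tcp [545.5 174.5  50.7] th -0.157 F [-0.2 -1.   4.7] M [-0.11 -0.05  0.06] gap 10.04 q6 0.26
0.2 t 127.59 tcp [545.3 174.5  50.7] th 0.2 F [-0.1 -0.7  6.4] M [-0.14  0.16  0.05] gap 10.56 q6 -0.1
0.6 t 128.16 tcp [545.  174.4  50.7] th 0.6 F [-1.9 -0.9  6.6] M [-0.25  0.33  0.03] gap 10.59 q6 -0.5
1.0 t 128.72 tcp [544.8 174.2  50.7] th 1.0 F [-3.5 -3.   8.2] M [-0.45  0.52  0.06] gap 10.66 q6 -0.9
1.4 t 129.29 tcp [544.7 173.9  50.6] th 1.4 F [-2.8 -3.5  9.1] M [-0.75  0.56  0.04] gap 10.73 q6 -1.3
```

Run:
```python
from task import *
ctrl.move_gripper(30); ctrl.wait(.1); st("o"); ctrl.move_gripper(0); ctrl.wait(.2); st("g")
```

```text
o t 129.72 tcp [545.4 174.6  50.2] th 1.4 F [0.2 0.  0.1] M [ 0.04 -0.01  0.03] gap 30.2 q6 -1.3
g t 130.22 tcp [545.4 173.9  50.6] th 1.4 F [-1.4 -5.2  3.3] M [-0.76  0.32  0.1 ] gap 10.67 q6 -1.3
```

Run:
```python
from task import *
import pickle
ln(545.4,173.8,50.4,30)
for th in(1.7,1.949):
    mv(545.4,173.8,50.4,th); ctrl.wait(.1); st(f"{th}")
ctrl.move_gripper(40); st("o"); ln(545.4,173.8,130,200); mv(440,100,260,1.0); mv(400,-150,260,0.3)
d={n:eyes.read_camera(n) for n in("top","side")}; pickle.dump(d,open("p7.pkl","wb"))
im=np.hstack([rect(d[n],35,500,590,130,220,4.3) for n in d]); save("f7.png",im,1.4)
```

```text
1.7 t 130.96 tcp [545.3 173.8  50.6] th 1.696 F [-3.2 -2.4  5.3] M [-0.22  0.49  0.04] gap 10.05 q6 -1.59
1.949 t 131.41 tcp [545.3 173.8  50.6] th 1.945 F [-2.8 -1.6  5.1] M [-0.23  0.42 -0.  ] gap 10.66 q6 -1.84
o t 131.8 tcp [545.5 173.9  50.3] th 1.948 F [-0.1 -0.3  0.1] M [0.02 0.02 0.01] gap 39.87 q6 -1.85
```

View pics/f7.png

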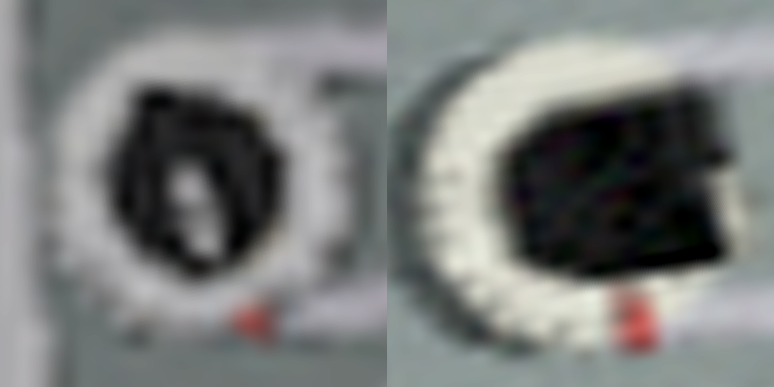

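Run:
```python
from h import *
import pickle
d=pickle.load(open("p7.pkl","rb"))
ims=[]
for n in d:
    p=d[n]; u,v=proj(p,[540,172,50])[0].round().astype(int); k=14;f=26
    im=cv2.resize(p["img"][v-k:v+k+1,u-k:u+k+1],None,fx=13.5,fy=13.5,interpolation=cv2.INTER_CUBIC)
    im=np.clip(im*1.4,0,255).astype(np.uint8).copy()
    def T(P): return tuple(((proj(p,P)[0]-[u-k,v-k]+.5)*13.5).round().astype(int).tolist())
    ph=3.519; e=np.array([np.cos(ph),np.sin(ph),0]); A=np.array([545.5,173.8,0])
    for z,c in((76,(0,255,255)),(35,(0,255,0))):
        cv2.line(im,T(A+[0,0,z]+e*(22 if z==35 else 0)),T(A+[0,0,z]+e*40 if z==35 else A+[0,0,z]+e*30),c,1)
    ims.append(im)
save("f7o.png",np.hstack(ims))
```

```text
(no output)
```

View pics/f7o.png

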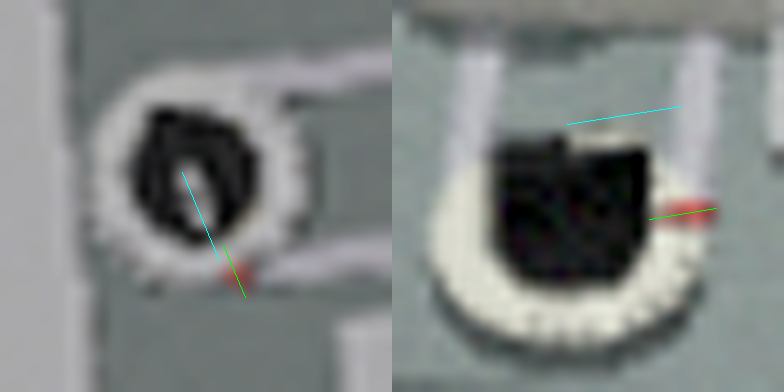

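Run:
```python
from h import *
import pickle
d=pickle.load(open("p7.pkl","rb"));d0=pickle.load(open("p0.pkl","rb"))
save("e7.png",np.vstack([rect(d[n],36,440,680,-120,220,1.8)[:300] for n in d])[:600],1.4)
save("e7s.png",cv2.resize(d["side"]["img"],(780,585)),1.2)
```

```text
(no output)
```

View pics/e7.png

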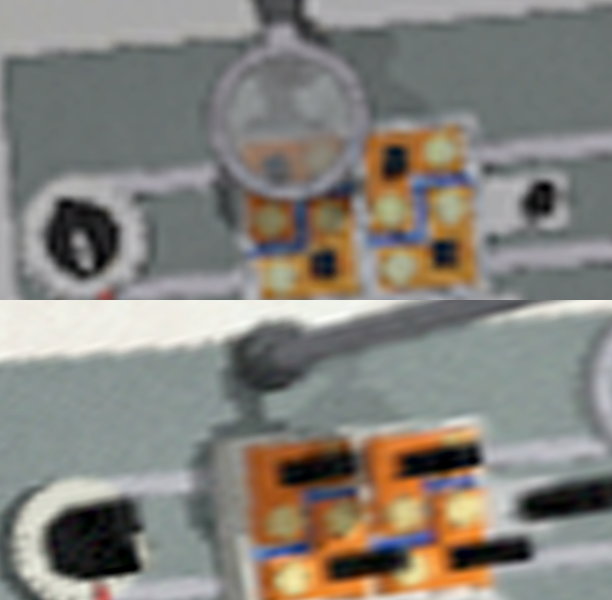

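View pics/e7s.png

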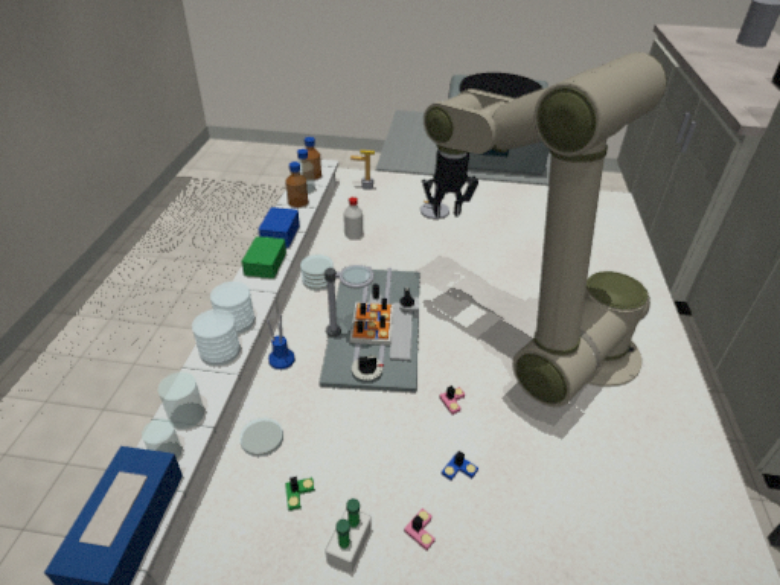

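Run:
```python
from h import *
import pickle
a=pickle.load(open("p0.pkl","rb"));b=pickle.load(open("p7.pkl","rb"))
for n in a:
    u,v=proj(a[n],[567,-81,60])[0].round().astype(int); r=[]
    for p in(a,b):
        g=p[n]["img"][v-9:v+10,u-9:u+10].max(2).astype(float); w=np.clip(60-g,0,None); yy,xx=np.mgrid[-9:10,-9:10]; r.append(((w*xx).sum()/w.sum(),(w*yy).sum()/w.sum()))
    print(n,np.round(r,2))
from plant import ctrl,status
ctrl.wait(.3); ctrl.close_job(); print(status.current_clock())
```

```text
top [[ 1.53 -0.43]
 [-0.15 -0.32]]
side [[0.45 1.  ]
 [1.6  3.34]]
the job is handed in; nothing more can be done
the job is handed in; nothing more can be done
```

The job is handed in, at about 135 s of the 210 s allowed. No verdict is reported, so what follows rests on my own checks.

I freed the clamp to its stop, drew the carriage out to its far stop and seated all four orange carriers, one per pocket. I then pushed the carriage in, turned the clamp to its tight stop and set the focus pointer on the red mark.

**What the last checks showed**
- **Carriers:** all four touched down at the same tool height (47.6 to 47.7 mm), and the first had 2.5 mm play each way across the slide. The pictures show all four lying flat in their pockets and no orange carrier left on the bench. One was knocked aside during the run; I found it again and seated it.
- **Carriage:** I measured 164.6 mm from the out stop to the in stop against the stated 165 mm, and pressed it home with about 10 N.
- **Clamp:** it turned 1.41 rad, until the torque rose at the hard stop. The last picture shows its bar almost along the stand.
- **Focus:** by vision the pointer is within about 0.03 rad of the mark. The two cameras' raw mark angles differed by about 4 degrees, so I set the pointer between them.
- **Other lab ware:** the bystanders and the green, blue and pink look-alikes look undisturbed in the last side picture. I judged that by eye only.

**What failed or disagreed**
- The first pull's resistance did not match the true far stop, so I gripped the handle again the other way round and drew the carriage out to the stop before loading.
- The handle ended about 6 mm further in than in the first picture. I take that to mean the carriage was not fully in at the start.
- My final clock reading was refused because the job had already closed, so the time is taken from the last logged value.

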